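# Find the box key for the revolve's king nut, nip it up and keep hold

### The arm

A 6-joint arm with a two-finger parallel gripper is mounted at the origin on a cart in front of the work surface, level with it; the furniture and walls round the work are solid. World frame = base frame: x ahead of the robot, y to its left, z up, the work surface at z = 0. Lengths are in mm, angles in rad, forces in N, time in s.
With the tool pointing down it reaches from about 350 to 775 mm from the base axis. Payload 7.3 kg.
Tool frame: the origin (TCP) lies at the very end of the fingers, on their centre line; the grasp point (between the pads) lies 19 mm behind it; z points along the fingers, x is the direction in which the jaws open and shut, and the axes are right-handed (so a half turn about z gives the same grasp; the last joint's range is limited). The gripper opens to 92 mm and grips with 3 to 60 N. Pads are 19 mm wide; open, the fingers measure 130 mm over their backs; the gripper's body (75 mm by 190 mm) begins 47 mm behind the grasp point.
Start: joints at [-1.446, 0.342, 1.524, -0, 1.275, -0.146], TCP at [140.461, -505.881, 226.741] pointing down, gripper open.
Joint ranges: [-2.53, 2.53], [-0.77, 2.02], [0.04, 2.7], [-1, 4.14], [0.28, 2.66], [-3.11, 3.11]. Speed limits (rad/s): [2.57, 2.57, 3.14, 3.14, 3.14, 3.14].

### API

Orientations are given as [roll, pitch, yaw] about the fixed x, y, z axes, in that order (R = Rz(yaw) Ry(pitch) Rx(roll)).
In Python, from plant import bot, capture, camera_params gives the robot as it stands.
- The arm moves only by the shell command python3 -m jog 'ROWS' [OPENING]. ROWS is a JSON object of lists of equal length, an entry for each row: "xyz": the shift along the world's x, y, z as a fraction of full scale, a list of three; "angular": the turn, a rotation vector about the world's x, y, z as a fraction of full scale, a list of three. In form: {"xyz": [[x, y, z], ...], "angular": [[wx, wy, wz], ...]}. A call has 1 to 10 rows; each row shifts and turns the pose as measured when the row begins; what a row does not reach is not made up. Full scale, the value 1, is 2 cm for a shift and 6 degrees for a turn. A row lasts 1/10 s, in which the tool goes at most 50 mm and 8.59 degrees, less where a joint would pass 70% of its speed; a pose out of reach is approached as far as the arm can. A call with a number of a shift or a turn outside -1 to 1 is refused whole. A call with a gripper value outside its range is refused whole. OPENING is the closure, from -1 (fully open) to 1 (shut), set as the call begins (- or left out, the last holds). The fingers move at their own pace and stop on an object; the grip force is fixed at half the most. Time passes only in rows, so rows that do not move let the fingers close. It gives the time, the measured TCP pose, the force and the opening at its end, in the units of the state.
- bot.get_obs(): the state, without advancing time (a new reading comes with each control period).
- capture(name): name is "scene" or "top" or "wrist"; returns the picture (400x640x3 uint8, red, green, blue); there is no depth.
- camera_params(name): a dict with "fx", "fy", "cx", "cy" (pixels), "rvec" (rotation vector, rad) and "tvec" (3), from world to camera coordinates, as OpenCV has them. Camera axes: x right, y down, z forward; pixel columns grow to the right and rows downward; lengths in mm; the calibration is good to about 2 mm. The wrist camera is an equidistant fisheye: a pixel r from the principal point sees the ray r / f radians off the axis. A picture is of the moment at which its call begins: read the wrist's pose just before it. camera_params takes no time and is no camera call; for the wrist camera it gives the pose at the moment of the call.
- bot.close_job(): hands the job in, once; it reports no verdict.
The state is a dict: "time": time; "joint_positions": joint angles; "dq": joint speeds; "tau": joint torques, N m; "tool_pos": TCP position; "tcp_rot": TCP orientation; "contact_force": force on the tool from outside, world axes, zero at the start; "moment": the same for the moment, N m; "grip_width": finger opening in mm.
Only numpy, scipy, OpenCV 4.12 (cv2) and the standard library are available. Lean on these libraries where they do the work, as an engineer would, in place of code of your own. Each camera call takes 0.05 s, during which the arm holds its last target.

### The job

The front model revolve, the one nearest you, spins too freely: try the box keys from the tray on its brass centre nut until you have the one that really fits, push it fully home over the nut and with it turn the nut about an eighth of a turn clockwise (seen from above). Finish still holding that key upright and fully seated on the nut. The other two keys must be standing upright in the tray at the end, and the revolves at the back and everything else on the bench are left alone.

Things in the scene. Friction and masses are not known exactly. Their poses are not given: they have to be found in the camera images.
- key_tray: Wooden tray, fixed to the bench, 68 mm (its x) by 192 mm (its y) and 16 mm high, with three open cells in a row along its y, each 58 mm (x) by 57 mm (y) inside, cell centres at y = +62, 0 and -62 mm; the floor of the cells is 5 mm above the bench. Origin: centre of the underside. It holds the three box keys, one in each cell, in any order.
- key_small_mid (a point): The small box key: steel hex tube, mouth down (23.2 mm across flats outside, bore 17.2 mm, mouth flared, 19 mm deep, for a 16 mm nut), 12 mm shank, flat black wing on top. 86 mm tall, 0.12 kg, upright. Point: on its axis, 43 mm above the foot, z up. Wing: 10 mm thick along x, 38 mm wide along y, from 7 to 43 mm above the point. Two of the six bore flats face +x and -x.
- key_medium_mid (a point): The medium box key: steel hex tube, mouth down (27.5 mm across flats outside, bore 21.5 mm, mouth flared, 19 mm deep, for a 20 mm nut), 12 mm shank, flat black wing on top. 86 mm tall, 0.12 kg, upright. Point: on its axis, 43 mm above the foot, z up. Wing: 10 mm thick along x, 38 mm wide along y, from 7 to 43 mm above the point. Two of the six bore flats face +x and -x.
- key_large_mid (a point): The large box key: steel hex tube, mouth down (31.5 mm across flats outside, bore 25.5 mm, mouth flared, 19 mm deep, for a 24 mm nut), 12 mm shank, flat black wing on top. 86 mm tall, 0.12 kg, upright. Point: on its axis, 43 mm above the foot, z up. Wing: 10 mm thick along x, 38 mm wide along y, from 7 to 43 mm above the point. Two of the six bore flats face +x and -x.
- revolve_1: Round model turntable fixed to the bench, 124 mm across: dark base, planked disc (top 18 mm up), 44 mm steel washer (top 20 mm up) and the nut in the middle. Origin: centre of the underside. The three look alike; which of them stands at the front (nearest the robot, smallest x) changes; the other two wait at the back, 10 cm or more farther off.
- nut_1_top (a point): Centre of the top of this revolve's brass hex nut, 12 mm high with bevelled top edge; the bolt end stands 4 mm out of it. z up; two of its six flats face +x and -x; it turns with the nut. The nuts are 16, 20 and 24 mm across flats, one of each, unmarked. Fully home, a key rests on the washer; one too small stays up on the nut, 8 to 12 mm higher; one too large goes down but turns without the nut.
- nut_1 (a joint): Turn of nut 1 on its bolt, rad; 0 at the start, grows clockwise as seen from above; stiff (0.08 N m), stays where it is left. From the aligned position the fitting key has 0.12 to 0.16 rad of play to each side before it takes the nut along, and gives a little more in the grip.
- revolve_2: Round model turntable fixed to the bench, 124 mm across: dark base, planked disc (top 18 mm up), 44 mm steel washer (top 20 mm up) and the nut in the middle. Origin: centre of the underside. The three look alike; which of them stands at the front (nearest the robot, smallest x) changes; the other two wait at the back, 10 cm or more farther off.
- nut_2_top (a point): Centre of the top of this revolve's brass hex nut, 12 mm high with bevelled top edge; the bolt end stands 4 mm out of it. z up; two of its six flats face +x and -x; it turns with the nut. The nuts are 16, 20 and 24 mm across flats, one of each, unmarked. Fully home, a key rests on the washer; one too small stays up on the nut, 8 to 12 mm higher; one too large goes down but turns without the nut.
- nut_2 (a joint): Turn of nut 2 on its bolt, rad; 0 at the start, grows clockwise as seen from above; stiff (0.08 N m), stays where it is left. From the aligned position the fitting key has 0.12 to 0.16 rad of play to each side before it takes the nut along, and gives a little more in the grip.
- revolve_3: Round model turntable fixed to the bench, 124 mm across: dark base, planked disc (top 18 mm up), 44 mm steel washer (top 20 mm up) and the nut in the middle. Origin: centre of the underside. The three look alike; which of them stands at the front (nearest the robot, smallest x) changes; the other two wait at the back, 10 cm or more farther off.
- nut_3_top (a point): Centre of the top of this revolve's brass hex nut, 12 mm high with bevelled top edge; the bolt end stands 4 mm out of it. z up; two of its six flats face +x and -x; it turns with the nut. The nuts are 16, 20 and 24 mm across flats, one of each, unmarked. Fully home, a key rests on the washer; one too small stays up on the nut, 8 to 12 mm higher; one too large goes down but turns without the nut.
- nut_3 (a joint): Turn of nut 3 on its bolt, rad; 0 at the start, grows clockwise as seen from above; stiff (0.08 N m), stays where it is left. From the aligned position the fitting key has 0.12 to 0.16 rad of play to each side before it takes the nut along, and gives a little more in the grip.
- model_stair: Small wooden model stair, 84x64x48 mm, standing behind the front revolve; a bystander. Origin: centre of the underside.
- sanding_block: Cork sanding block, 43x71x24 mm, right of the front revolve; a bystander. Origin: centre of the underside.
- masking_tape: Roll of masking tape lying flat, 98 mm across, 25 mm high, left of the tray; a bystander. Origin: centre of the underside.
- jar_bronze: Screw-lid paint jar with bronze paint, 48 mm across, 66 mm high, at the right end of the bench; a black spot lamp hangs over the bench behind the front revolve on the right, some 0.3 m up and fixed: swing the arm clear of it; a bystander. Origin: centre of the underside.

How it is judged:
By the outcome, as a careful person would: the job done as asked, in the order asked, and still so for the second after the job is handed in, while the arm keeps its last pose, push and grip.
It also fails if it takes over 72 s, if anything falls off the work surface, if the arm or the gripper's body presses on something with over 40 N, if the wrist force passes 120 N, or if a joint passes its speed limit or range.

## Working session

There is one attempt and no reset: what is moved stays moved. The work goes in short steps, Python scripts to look and compute and a shell command to move; the robot and the scene stay as the last step left them, time stands still between calls to the robot, and variables do not carry over. Pictures are saved under pics/ and viewed, and the job is handed in when it is done.

```bash
ls; mkdir -p pics; python3 - <<'E'
from plant import bot,capture,camera_params
import cv2
for n in("scene","top","wrist"):
    p=camera_params(n);print(n,p)
    cv2.imwrite(f"pics/{n}0.png",cv2.cvtColor(capture(n),cv2.COLOR_RGB2BGR))
print(bot.get_obs())
E
```

```text
pics
scene {'fx': 449.03320819900193, 'fy': 449.03320819900193, 'cx': 327.1729033496442, 'cy': 205.89016332152565, 'rvec': array([ 1.02263387, -2.39377417,  1.04664044]), 'tvec': array([461.2216744 , 289.04582194, 965.61549537])}
top {'fx': 391.2419689562711, 'fy': 391.2419689562711, 'cx': 320.9738925660562, 'cy': 203.2818078421709, 'rvec': array([ 2.18793903, -2.12612515,  0.12389054]), 'tvec': array([  62.28719536,  571.14546655, 1266.69703342])}
wrist {'fx': 309.70691628693146, 'fy': 309.70691628693146, 'cx': 316.8204498794933, 'cy': 203.64898497462494, 'rvec': array([-2.33618908,  1.77338504,  0.22465332]), 'tvec': array([-525.67578774,  -31.26357433,  387.66533288])}
{'time': 0.15, 'joint_positions': array([-1.44598118e+00,  3.42575251e-01,  1.52479253e+00,  7.58758608e-07,
        1.27542572e+00, -1.45997694e-01]), 'dq': array([ 0.00170777, -0.00125788, -0.00238117, -0.00027099, -0.00203658,
        0.00015072]), 'tau': array([ 1.37728824e-03, -4.31469655e+01, -2.44353604e+01,  7.18189543e-02,
        5.37503965e-02, -9.46100636e-05]), 'tool_pos': array([ 140.42890039, -505.54713797,  226.19986073]), 'tcp_rot': array([-3.14141724e+00,  1.18797058e-03, -1.29998360e+00]), 'contact_force': array([ 0.33937001, -0.29775402, -0.12661966]), 'moment': array([-0.0210675 ,  0.00295327, -0.03806559]), 'grip_width': 91.70472735821232}
```

View pics/scene0.png

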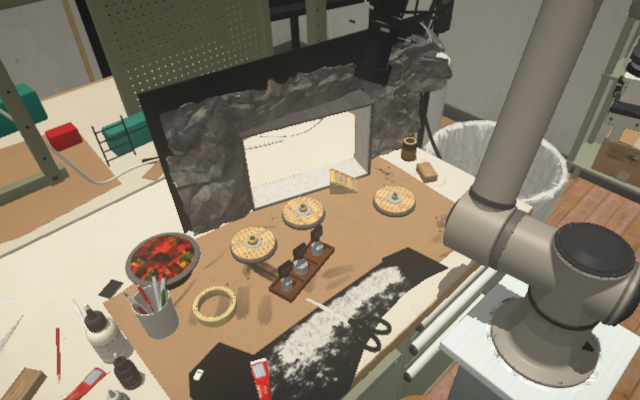

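View pics/top0.png

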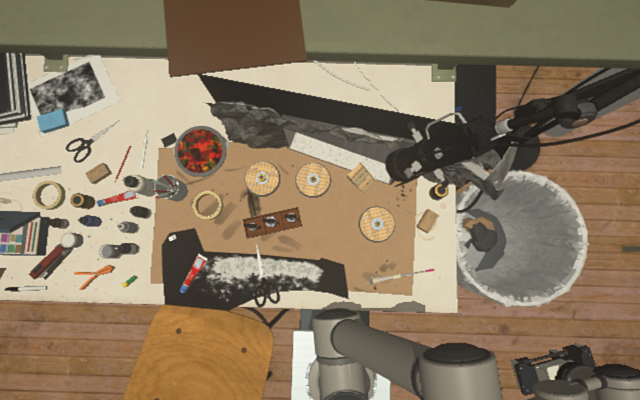

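View pics/wrist0.png

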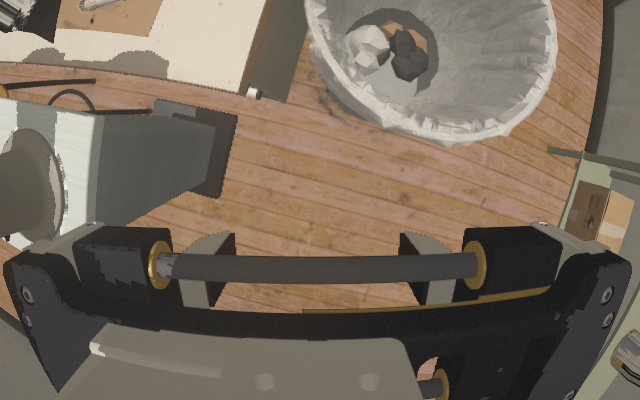

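The top view shows the tray at about (273,222) with three keys. The front revolve is at (377,224), with the sanding block at (427,220) and the stair at (360,177). The lamp hangs to the right and behind, at around (400,165).

```bash
cat > h.py <<'E'
from plant import bot,capture,camera_params
import cv2,numpy as np
def ray(p,uv,fish=False):
    R,_=cv2.Rodrigues(np.array(p['rvec'],float));t=np.array(p['tvec'],float)
    x=(uv[0]-p['cx'])/p['fx'];y=(uv[1]-p['cy'])/p['fy']
    if fish:
        r=np.hypot(x,y);s=np.sin(r)/r if r>1e-9 else 1
        d=np.array([x*s,y*s,np.cos(r)])
    else: d=np.array([x,y,1.])
    return -R.T@t,R.T@(d/np.linalg.norm(d))
def plane(p,uv,z,fish=False):
    c,d=ray(p,uv,fish);return c+d*(z-c[2])/d[2]
def proj(p,X,fish=False):
    R,_=cv2.Rodrigues(np.array(p['rvec'],float));c=R@np.array(X,float)+p['tvec']
    if not fish: return c[:2]/c[2]*[p['fx'],p['fy']]+[p['cx'],p['cy']]
    r=np.hypot(c[0],c[1]);th=np.arctan2(r,c[2]);return c[:2]/r*th*p['fx']+[p['cx'],p['cy']]
def tri(rays):
    A=np.zeros((3,3));b=np.zeros(3)
    for c,d in rays:
        M=np.eye(3)-np.outer(d,d);A+=M;b+=M@c
    return np.linalg.solve(A,b)
def snap(n,name,crop=None,scale=1):
    p=camera_params(n);im=capture(n);b=cv2.cvtColor(im,cv2.COLOR_RGB2BGR)
    cv2.imwrite(f'pics/{name}_raw.png',b)
    import pickle;pickle.dump(p,open(f'pics/{name}.pkl','wb'))
    if crop: x0,y0,x1,y1=crop;b=cv2.resize(b[y0:y1,x0:x1],None,fx=scale,fy=scale,interpolation=cv2.INTER_CUBIC)
    cv2.imwrite(f'pics/{name}.png',b);return p,im
E
python3 - <<'E'
from h import *
b=cv2.imread('pics/top0.png')
cv2.imwrite('pics/top0c.png',cv2.resize(b[150:260,230:450],None,fx=3.6,fy=3.6,interpolation=cv2.INTER_CUBIC))
b=cv2.imread('pics/scene0.png')
cv2.imwrite('pics/scene0c.png',cv2.resize(b[170:310,220:440],None,fx=3.6,fy=3.6,interpolation=cv2.INTER_CUBIC))
p=camera_params('top')
for n,uv,z in [('front',(377,224),20),('b1',(312,180),20),('b2',(262,179),20),('key1',(251,226),5),('key2',(272,221),5),('key3',(292,216),5),('tray corner',(243,222),16),('stair',(360,177),48),('block',(428,221),24)]:
    print(n,plane(p,uv,z).round(0))
E
```

```text
front [ 507. -110.   20.]
b1 [649. 111.  20.]
b2 [648. 281.  20.]
key1 [489. 313.   5.]
key2 [508. 243.   5.]
key3 [526. 176.   5.]
tray corner [501. 338.  16.]
stair [659. -48.  48.]
block [ 521. -279.   24.]
```

View pics/top0c.png

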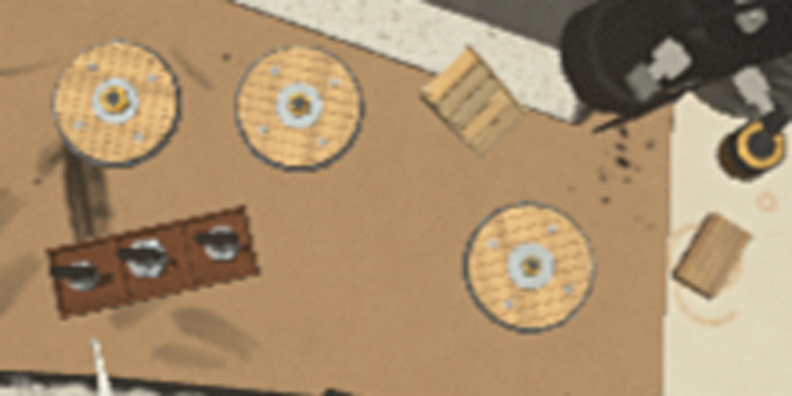

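View pics/scene0c.png

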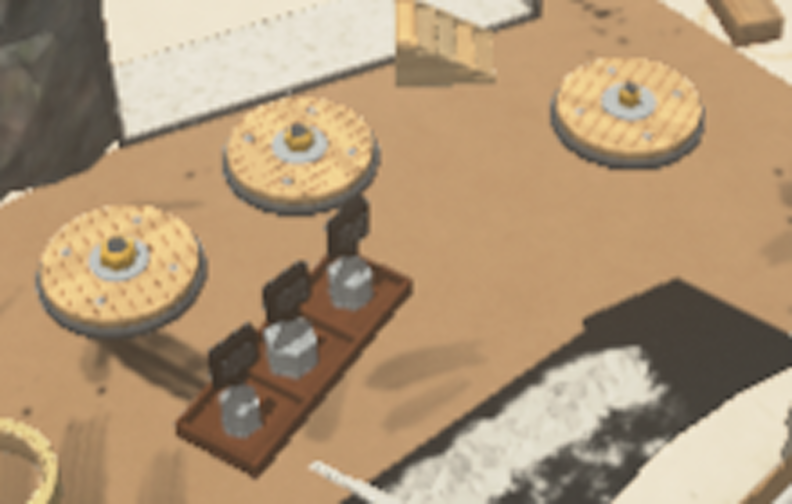

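```bash
python3 - <<'E'
from h import *
p=camera_params('wrist');o=bot.get_obs()
c,d=ray(p,(p['cx'],p['cy']),True)
a=o['tcp_rot'];from scipy.spatial.transform import Rotation as Ro
R=Ro.from_euler('xyz',a).as_matrix()
print(R.T@(c-o['tool_pos']),R.T@d,R.round(2))
E
```

```text
[   0.87078187  -66.88177522 -156.94496629] [0.00136799 0.24912121 0.96847135] [[ 0.27 -0.96 -0.  ]
 [-0.96 -0.27  0.  ]
 [-0.   -0.   -1.  ]]
```

```bash
python3 -m jog '{"xyz":[[0.83,0.99,0],[0.83,0.99,0],[0.83,0.99,0],[0.83,0.99,0],[0.83,0.99,0],[0.83,0.99,0],[0.83,0.99,0],[0.83,0.99,0],[0.83,0.99,0],[0.83,0.99,0]],"angular":[[0,0,0],[0,0,0],[0,0,0],[0,0,0],[0,0,0],[0,0,0],[0,0,0],[0,0,0],[0,0,0],[0,0,0]]}'
python3 -m jog '{"xyz":[[0.83,0.99,0],[0.83,0.99,0],[0.83,0.99,0],[0.83,0.99,0],[0.83,0.99,0],[0.83,0.99,0],[0.83,0.99,0],[0.83,0.99,0],[0.4,0.5,0],[0,0,0]],"angular":[[0,0,0],[0,0,0],[0,0,0],[0,0,0],[0,0,0],[0,0,0],[0,0,0],[0,0,0],[0,0,0],[0,0,0]]}'
python3 - <<'E'
from h import *
print(bot.get_obs()['tool_pos'],bot.get_obs()['tcp_rot'])
snap('wrist','w1')
E
```

```text
time: 1.15
tool_pos: [308.9, -300.4, 223.3]
tcp_rot: [3.141, 0.006, -1.306]
contact_force: [-0.2, -0.2, 0.6]
grip_width: 91.8
time: 2.15
tool_pos: [454.7, -121.3, 221.7]
tcp_rot: [3.139, 0.009, -1.303]
contact_force: [0.5, -0.1, 0.4]
grip_width: 91.7
[ 454.72430163 -121.30003831  221.69578988] [ 3.1386857   0.00906088 -1.30255769]
```

View pics/w1.png

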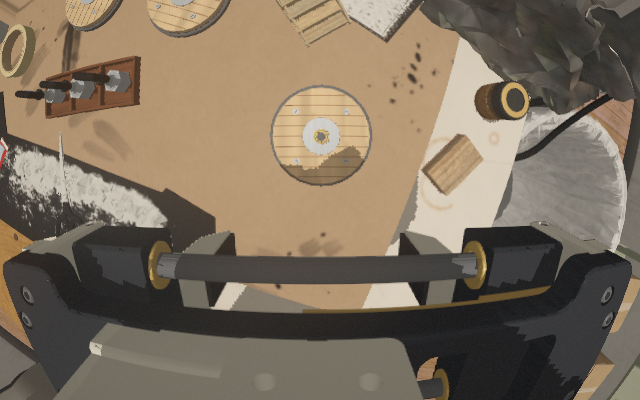

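```bash
python3 - <<'E'
from h import *
import pickle
b=cv2.imread('pics/w1_raw.png');p=pickle.load(open('pics/w1.pkl','rb'))
cv2.imwrite('pics/w1z.png',cv2.resize(b[110:165,290:355],None,fx=10,fy=10,interpolation=cv2.INTER_CUBIC))
g=cv2.cvtColor(b,cv2.COLOR_BGR2HSV)
print(plane(p,(320.6,136),32,True))
# mm per px on z=32
print(np.linalg.norm(plane(p,(325,136),32,True)-plane(p,(315,136),32,True))/10)
E
```

```text
[ 508.53523304 -110.34434188   32.        ]
1.1104624606926201
```

View pics/w1z.png

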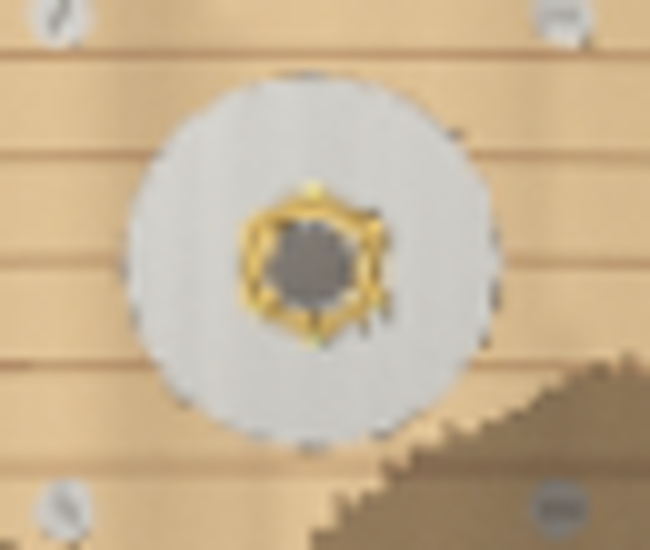

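The front nut spans about 14 px across flats, which is roughly 16 mm, so it is probably the small one. I'll go lower for a second view to confirm its size, height and yaw.

```bash
python3 -m jog '{"xyz":[[0,0,-1],[0,0,-1],[0,0,-1],[0,0,-1],[0,0,-1],[0,0,0]],"angular":[[0,0,0],[0,0,0],[0,0,0],[0,0,0],[0,0,0],[0,0,0]]}'
python3 - <<'E'
from h import *
p,im=snap('wrist','w2')
b=cv2.imread('pics/w2_raw.png')
u,v=proj(p,(508.5,-110.3,32),True);print(u,v)
u,v=int(u),int(v)
cv2.imwrite('pics/w2z.png',cv2.resize(b[max(v-35,0):v+35,u-40:u+40],None,fx=8,fy=8,interpolation=cv2.INTER_CUBIC)); print(u-40,max(v-35,0))
E
```

```text
time: 2.8
tool_pos: [450.4, -127.9, 119.3]
tcp_rot: [3.138, 0.006, -1.308]
contact_force: [-0.6, 0.5, -0.6]
grip_width: 91.6
313.5652122650671 133.14005946179628
273 98
```

View pics/w2z.png

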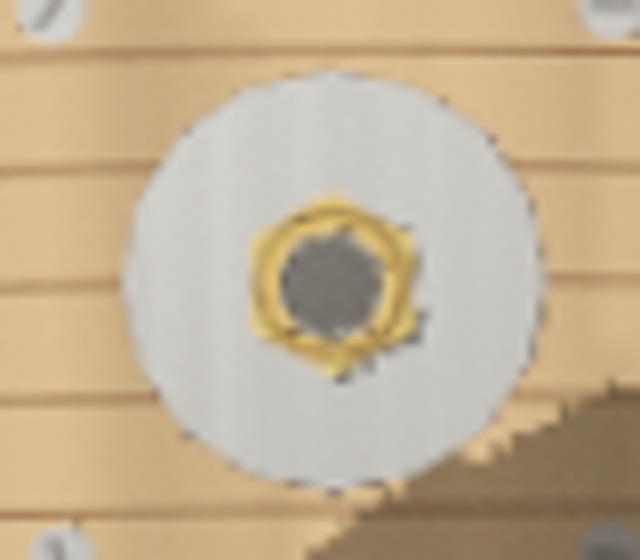

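```bash
cat > nut.py <<'E'
from h import *
import pickle
def nut(name,guess,zp):
    b=cv2.imread(f'pics/{name}_raw.png');p=pickle.load(open(f'pics/{name}.pkl','rb'))
    K=8
    u,v=proj(p,guess,True);x0,y0=int(u)-22,int(v)-22
    s=cv2.resize(b[y0:y0+44,x0:x0+44],None,fx=K,fy=K,interpolation=cv2.INTER_CUBIC)
    hsv=cv2.cvtColor(s,cv2.COLOR_BGR2HSV)
    m=((hsv[...,1]>90)&(np.abs(hsv[...,0].astype(int)-22)<12)).astype(np.uint8)
    # component nearest centre
    yy,xx=np.mgrid[:m.shape[0],:m.shape[1]]
    m[(xx-m.shape[1]/2)**2+(yy-m.shape[0]/2)**2>(15*K)**2]=0
    cs,_=cv2.findContours(m,cv2.RETR_EXTERNAL,cv2.CHAIN_APPROX_NONE)
    c=max(cs,key=cv2.contourArea);h=cv2.convexHull(c)
    mm=np.zeros_like(m);cv2.drawContours(mm,[h],-1,1,-1)
    M=cv2.moments(h);cu=((M['m10']/M['m00']+.5)/K-.5+x0,(M['m01']/M['m00']+.5)/K-.5+y0)
    cc,_=cv2.findContours(mm,cv2.RETR_EXTERNAL,cv2.CHAIN_APPROX_NONE)
    P=np.array([plane(p,((q[0][0]+.5)/K-.5+x0,(q[0][1]+.5)/K-.5+y0),zp,True)[:2] for q in cc[0]])
    C=plane(p,cu,zp,True);d=P-C[:2];th=np.arctan2(d[:,1],d[:,0]);r=np.hypot(*d.T)
    # resample in theta
    t=np.linspace(-np.pi,np.pi,720,endpoint=False);o=np.argsort(th)
    rr=np.interp(t,th[o],r[o],period=2*np.pi)
    f=(rr*np.exp(-6j*t)).sum();ang=-np.angle(f)/6 # max radius (corner) at t with 6t = angle(-)...
    corner=-(-np.angle((rr*np.exp(6j*t)).sum()))/6
    flat=(corner+np.pi/6)
    print(name,'px',np.round(cu,2),'C',C.round(1),'minmax r',rr.min().round(2),rr.max().round(2),'flat normal angle mod60',round((flat+np.pi/6)%(np.pi/3)-np.pi/6,3), 'AF from area',np.sqrt(cv2.contourArea(P.astype(np.float32))/0.866).round(2))
    return ray(p,cu,True)
if __name__=='__main__':
    r=[nut('w1',(508.5,-110.3,32),30),nut('w2',(508.5,-110.3,32),30)]
    print(tri(r))
E
python3 nut.py
```

```text
w1 px [320.94 136.  ] C [ 508.6 -110.7   30. ] minmax r 7.55 8.92 flat normal angle mod60 -0.251 AF from area 15.43
w2 px [314.24 133.15] C [ 508.6 -110.8   30. ] minmax r 7.73 8.83 flat normal angle mod60 -0.236 AF from area 15.62
[ 508.46043075 -110.78341544   26.59650455]
```

```bash
python3 -m jog '{"xyz":[[0.2,0.9,0.4],[0.24,0.99,0.4],[0.24,0.99,0.4],[0.24,0.99,0.4],[0.24,0.99,0.4],[0.24,0.99,0.4],[0.24,0.99,0.4],[0.24,0.99,0.4],[0.24,0.99,0.4],[0.24,0.99,0.4]],"angular":[[0,0,1],[0,0,1],[0,0,1],[0,0,1],[0,0,1],[0,0,1],[0,0,1],[0,0,1],[0,0,1],[0,0,1]]}'
python3 -m jog '{"xyz":[[0.24,0.99,0],[0.24,0.99,0],[0.24,0.99,0],[0.24,0.99,0],[0.24,0.99,0],[0.2,0.5,0],[0,0,0]],"angular":[[0,0,1],[0,0,1],[0,0,1],[0,0,1],[0,0,1],[0,0,0.5],[0,0,0]]}'
python3 - <<'E'
from h import *
print(bot.get_obs()['tool_pos'],bot.get_obs()['tcp_rot'])
snap('wrist','w3')
E
```

```text
time: 3.85
tool_pos: [501.9, 65.8, 217.4]
tcp_rot: [-3.139, -0.013, -0.231]
contact_force: [0.4, -0.6, 0.7]
grip_width: 91.9
time: 4.55
tool_pos: [534.2, 177.4, 230.9]
tcp_rot: [-3.14, -0.031, 0.371]
contact_force: [0.0, -0.2, -0.7]
grip_width: 91.6
[534.19165037 177.38220694 230.85781889] [-3.14046043 -0.03117002  0.37126896]
```

View pics/w3.png

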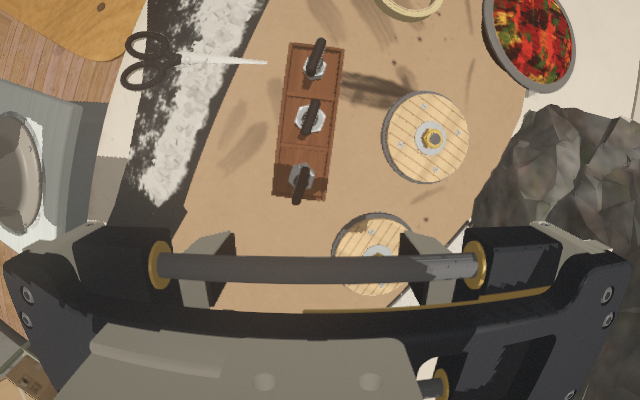

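```bash
python3 -m jog '{"xyz":[[-0.3,0.8,-0.6],[-0.3,0.8,-0.6],[-0.3,0.8,-0.6],[-0.2,0.6,-0.6],[0,0,0]],"angular":[[-0.11,0.27,0],[0,0,0],[0,0,0],[0,0,0],[0,0,0]]}'
python3 - <<'E'
from h import *
print(bot.get_obs()['tool_pos'],bot.get_obs()['tcp_rot'])
snap('wrist','w4')
E
```

```text
time: 5.1
tool_pos: [512.4, 233.2, 185.5]
tcp_rot: [3.139, -0.004, 0.356]
contact_force: [-0.3, -0.8, -0.0]
grip_width: 91.9
[512.37478165 233.2328395  185.53012441] [ 3.13904933 -0.00439444  0.35623502]
```

View pics/w4.png

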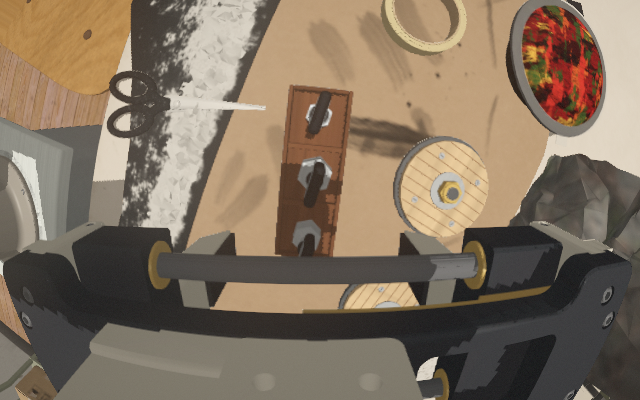

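```bash
python3 - <<'E'
import cv2,numpy as np
a=cv2.imread('pics/w3_raw.png')[30:100,285:345];b=cv2.imread('pics/w4_raw.png')[80:150,285:355]
cv2.imwrite('pics/kz.png',np.hstack([cv2.resize(a,(360,420),interpolation=cv2.INTER_CUBIC),cv2.resize(b,(420,420),interpolation=cv2.INTER_CUBIC)]))
E
```

```text
(no output)
```

View pics/kz.png

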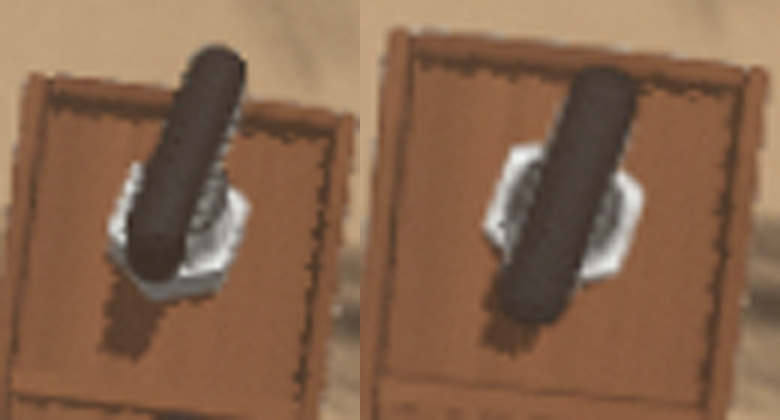

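Both views show the wing from above. In w4 its ends are near (322,92) and (309,133), and the hex tube top is centred near (315,115).

```bash
cat > wing.py <<'E'
from h import *
import pickle
def wing(name,box,zp=91,vmax=85,show=True):
    b=cv2.imread(f'pics/{name}_raw.png');p=pickle.load(open(f'pics/{name}.pkl','rb'))
    x0,y0,x1,y1=box;K=6
    s=cv2.resize(b[y0:y1,x0:x1],None,fx=K,fy=K,interpolation=cv2.INTER_CUBIC)
    hsv=cv2.cvtColor(s,cv2.COLOR_BGR2HSV)
    m=((hsv[...,2]<vmax)&(hsv[...,1]<100)).astype(np.uint8)
    m=cv2.morphologyEx(m,cv2.MORPH_OPEN,np.ones((13,13)))
    cs,_=cv2.findContours(m,cv2.RETR_EXTERNAL,cv2.CHAIN_APPROX_NONE);c=max(cs,key=cv2.contourArea)
    P=np.array([plane(p,((q[0][0]+.5)/K-.5+x0,(q[0][1]+.5)/K-.5+y0),zp,True)[:2] for q in c],np.float32)
    (cx,cy),(w,h),a=cv2.minAreaRect(P);bx=cv2.boxPoints(((cx,cy),(w,h),a))
    e=bx[1]-bx[0] if np.linalg.norm(bx[1]-bx[0])>np.linalg.norm(bx[2]-bx[1]) else bx[2]-bx[1]
    yaw=(np.arctan2(e[1],e[0])-np.pi/2+np.pi/2)%np.pi-np.pi/2
    u=proj(p,(cx,cy,zp),True)
    print(name,'rect centre',np.round((cx,cy),1),'size',np.round((w,h),1),'key yaw',yaw.round(3),'px',u.round(1))
    cv2.drawContours(s,[c],-1,(0,255,0),1);cv2.imwrite(f'pics/{name}_wing.png',s)
    return ray(p,u,True)
if __name__=='__main__':
    r=[wing('w3',(285,30,345,100)),wing('w4',(285,80,355,150))]
    print(tri(r))
    import pickle
    for n,uvs in (('w4',[(360,30),]),): pass
    # hex tube area check in w4 for each key: tube top at 5+~? corners
E
python3 wing.py; python3 - <<'E'
import cv2,numpy as np
print(1)
a=cv2.imread('pics/w3_wing.png');b=cv2.imread('pics/w4_wing.png')
cv2.imwrite('pics/kw.png',np.hstack([a,b]))
E
```

```text
w3 rect centre [488.3 302.1] size [10.5 40.9] key yaw 0.063 px [314.9  56.8]
w4 rect centre [488.  305.5] size [ 9.8 36.6] key yaw 0.016 px [319.1 112.3]
[487.60834994 306.10535533  73.0920322 ]
1
```

View pics/kw.png

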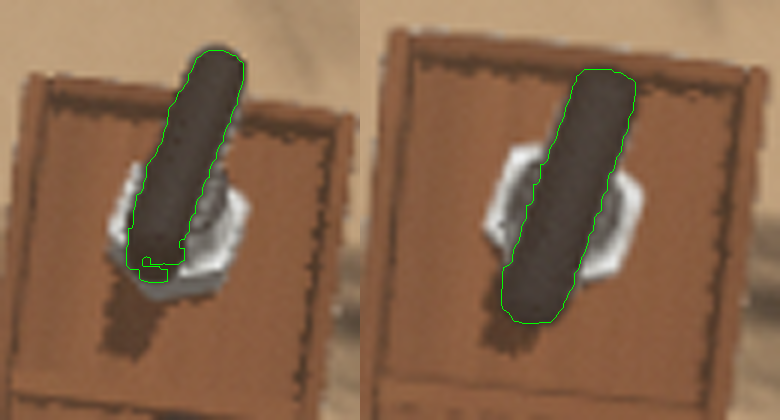

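```bash
python3 - <<'E'
from h import *
import pickle
p3=pickle.load(open('pics/w3.pkl','rb'));p4=pickle.load(open('pics/w4.pkl','rb'))
print(tri([ray(p3,(321.3,38),True),ray(p4,(326.2,91.3),True)]))
b=cv2.imread('pics/w3_raw.png')
cv2.imwrite('pics/tri.png',np.hstack([cv2.resize(b[y-30:y+30,x-22:x+22],None,fx=6,fy=6,interpolation=cv2.INTER_CUBIC) for x,y in((314,68),(311,120),(302,180))]))
E
```

```text
[486.94414931 324.08509894  84.9131108 ]
```

View pics/tri.png

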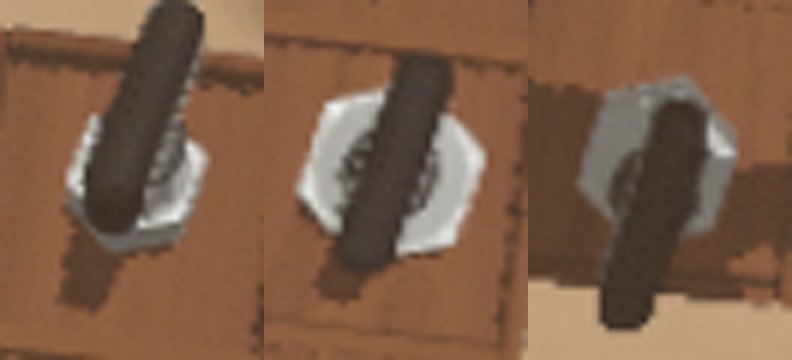

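```bash
python3 -m jog '{"xyz":[[-0.25,0.8,-0.5],[-0.25,0.8,-0.5],[-0.25,0.8,-0.5],[-0.25,0.7,-0.5],[-0.2,0.4,-0.3],[0,0,0]],"angular":[[0,0,-0.8],[0,0,-0.8],[0,0,-0.8],[0,0,-0.6],[0,0,-0.1],[0,0,0]]}'
python3 - <<'E'
from h import *
o=bot.get_obs();print(o['tool_pos'],o['tcp_rot'],o['joint_positions'])
snap('wrist','w5')
E
```

```text
time: 5.75
tool_pos: [493.8, 299.6, 144.6]
tcp_rot: [3.137, -0.015, 0.01]
contact_force: [0.4, -0.3, 0.0]
grip_width: 91.9
[493.79197611 299.60186425 144.64670147] [ 3.13748003 -0.01543929  0.00956429] [ 0.41819545  0.50508237  1.5040107  -0.01100856  1.11998914  0.41339731]
```

View pics/w5.png

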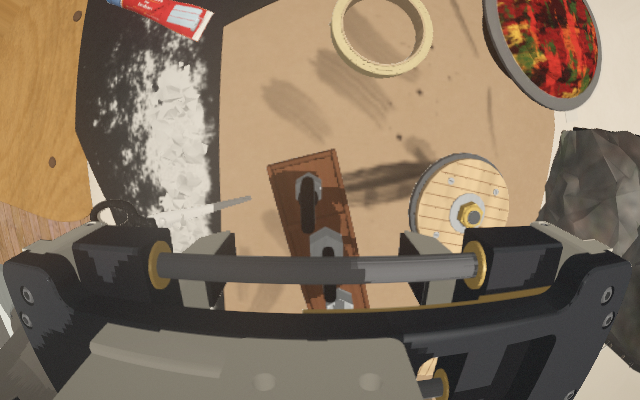

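```bash
python3 - <<'E'
from wing import *
r=[wing('w4',(285,80,355,150)),wing('w5',(285,170,335,240))]
print(tri(r))
E
```

```text
w4 rect centre [488.  305.5] size [ 9.8 36.6] key yaw 0.016 px [319.1 112.3]
w5 rect centre [488.7 309.2] size [14.  40.1] key yaw 0.012 px [307.6 205.9]
[488.24357066 305.96236209  78.91974426]
```

View pics/w5_wing.png

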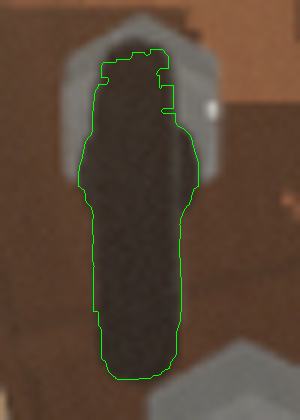

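```bash
python3 - <<'E'
from h import *
import pickle
p5=pickle.load(open('pics/w5.pkl','rb'));p4=pickle.load(open('pics/w4.pkl','rb'))
print(plane(p5,(308.4,233),91,True),plane(p4,(309,133.8),91,True),plane(p4,(326.3,91.2),91,True))
print(tri([ray(p5,(308.4,233),True),ray(p4,(309,133.8),True)]))
# tube top hex: corners top apex and side flats
print(plane(p5,(285+62/6,170+140/6),35,True),plane(p5,(285+220/6,170+140/6),35,True))
E
```

```text
[489.27749973 288.95868098  91.        ] [486.51464177 286.2593265   91.        ] [487.35801012 323.60947559  91.        ]
[487.81670629 285.97804202  82.87968086]
[477.07059813 305.50759188  35.        ] [500.29940438 305.66798019  35.        ]
```

```bash
python3 -m jog '{"xyz":[[-0.15,0.25,-0.5],[-0.15,0.1,-0.9],[0,0,-0.9],[0,0,-0.9],[0,0,-0.5],[0,0,0]],"angular":[[0.04,0.14,0],[0,0,0],[0,0,0],[0,0,0],[0,0,0],[0,0,0]]}'
```

```text
time: 6.4
tool_pos: [492.0, 303.6, 70.7]
tcp_rot: [-3.138, -0.005, 0.006]
contact_force: [-0.4, -0.0, 0.1]
grip_width: 91.6
```

```bash
python3 -m jog '{"xyz":[[-0.2,0.15,-0.35],[0,0,-0.3],[0,0,0]],"angular":[[-0.05,0.05,0],[0,0,0],[0,0,0]]}'
python3 - <<'E'
from h import *
snap('wrist','w6',(200,150,440,320),3)
E
```

```text
time: 6.7
tool_pos: [488.9, 306.8, 58.2]
tcp_rot: [3.14, -0.001, 0.005]
contact_force: [-0.3, -1.0, -0.5]
grip_width: 91.6
```

View pics/w6.png

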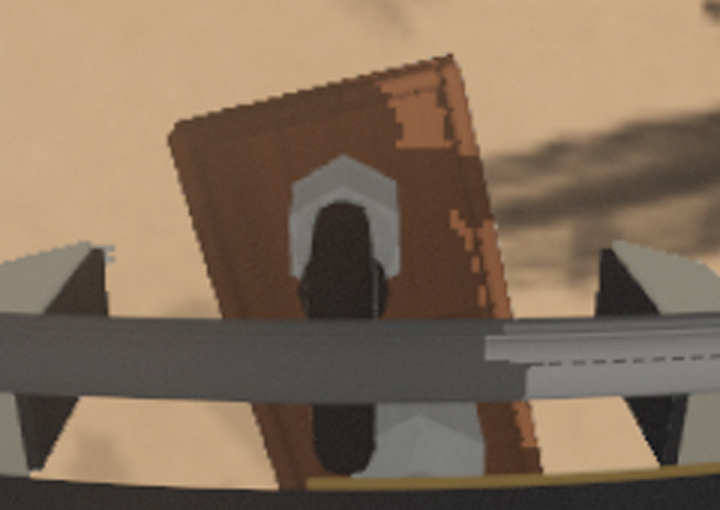

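```bash
python3 -m jog '{"xyz":[[0,0,0],[0,0,0],[0,0,0],[0,0,0],[0,0,0],[0,0,0],[0,0,0],[0,0,0],[0,0,0],[0,0,0]],"angular":[[0,0,0],[0,0,0],[0,0,0],[0,0,0],[0,0,0],[0,0,0],[0,0,0],[0,0,0],[0,0,0],[0,0,0]]}' 1
```

```text
time: 7.75
tool_pos: [489.9, 307.4, 60.2]
tcp_rot: [-3.141, -0.005, 0.005]
contact_force: [-0.2, 0.4, -0.0]
grip_width: 16.4
```

```bash
python3 -m jog '{"xyz":[[0,0,0],[0,0,0],[0,0,0],[0,0,0]],"angular":[[0,0,0],[0,0,0],[0,0,0],[0,0,0]]}'
```

```text
time: 8.15
tool_pos: [489.8, 307.4, 60.1]
tcp_rot: [-3.141, -0.004, 0.005]
contact_force: [-0.2, -0.2, 0.8]
grip_width: 9.9
```

```bash
python3 -m jog '{"xyz":[[0,0,0.6],[0,0,0.9],[0,0,0.9],[0,0,0.9],[0,0,0.9],[0,0,0.9],[0,0,0.7],[0,0,0]],"angular":[[0,0,0],[0,0,0],[0,0,0],[0,0,0],[0,0,0],[0,0,0],[0,0,0],[0,0,0]]}'
python3 - <<'E'
from h import *
snap('wrist','w7');snap('scene','s1',(220,0,460,200),3.3)
pt=camera_params('top')
for z in(250,300,350,400):
    print(z,plane(pt,(386,176),z).round(),plane(pt,(430,150),z).round(), proj(camera_params('scene'),plane(pt,(388,165),z)).round())
E
```

```text
time: 8.95
tool_pos: [488.8, 307.0, 185.5]
tcp_rot: [-3.141, -0.005, 0.005]
contact_force: [0.1, -0.3, -1.4]
grip_width: 9.7
250 [ 625. -102.  250.] [ 703. -225.  250.] [359. 108.]
300 [615. -94. 300.] [ 689. -211.  300.] [360.  94.]
350 [605. -86. 350.] [ 676. -198.  350.] [362.  79.]
400 [596. -78. 400.] [ 663. -184.  400.] [364.  62.]
```

View pics/w7.png

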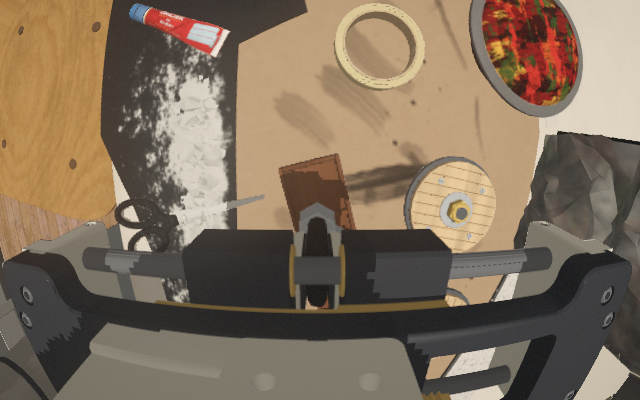

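View pics/s1.png

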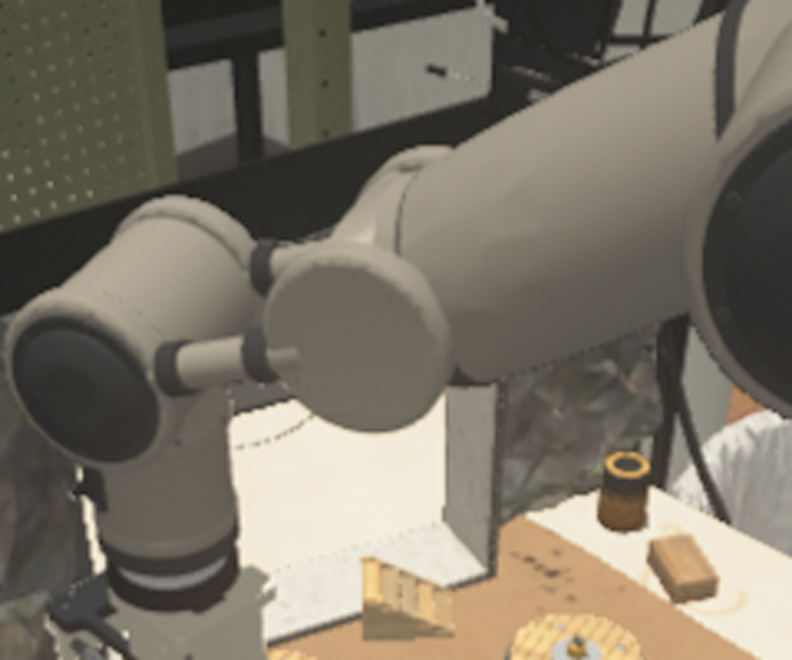

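```bash
python3 - <<'E'
import cv2
b=cv2.imread('pics/w7_raw.png');cv2.imwrite('pics/w7z.png',cv2.resize(b[195:320,270:365],None,fx=5,fy=5,interpolation=cv2.INTER_CUBIC))
E
```

```text
(no output)
```

View pics/w7z.png

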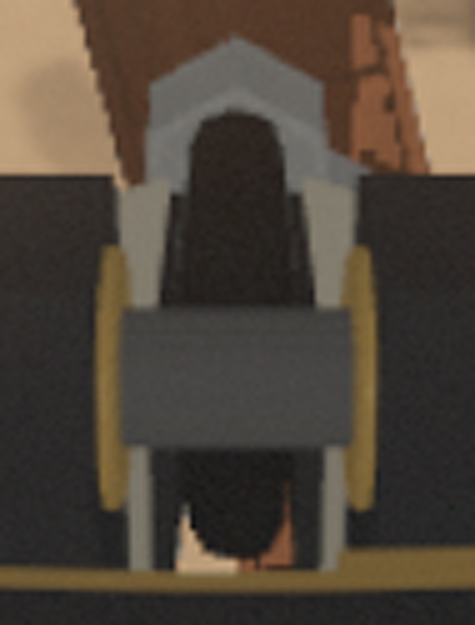

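```bash
python3 - <<'E'
from h import *
import pickle
p=pickle.load(open('pics/w7.pkl','rb'))
for z in (128,130.5,133): print(z,plane(p,(317.2,202.3),z,True)-np.array([488.8,307,185.5]))
# left/right lower corners of foot: zoom (150,85),(323,85)
for q in((150,87),(323,85)): print(plane(p,(270+q[0]/5-.4,195+q[1]/5-.4),130.5,True)-np.array([488.8,307,185.5]))
E
```

```text
128 [  1.07017718  11.50130728 -57.5       ]
130.5 [  1.05121092  12.13277668 -55.        ]
133 [  1.03224466  12.76424607 -52.5       ]
[-11.4350329    4.93798896 -55.        ]
[ 13.21139762   5.36767276 -55.        ]
```

```bash
python3 -m jog '{"xyz":[[0.05,-0.5,0],[0.05,-0.95,0],[0.05,-0.95,0],[0.05,-0.95,0],[0.05,-0.95,0],[0.05,-0.95,0],[0.05,-0.95,0],[0.05,-0.95,0],[0.05,-0.95,0],[0.05,-0.95,0]],"angular":[[0,0,0],[0,0,0],[0,0,-0.3],[0,0,-0.3],[0,0,-0.3],[0,0,-0.3],[0,0,-0.3],[0,0,-0.3],[0,0,-0.3],[0,0,-0.3]]}'
python3 -m jog '{"xyz":[[0.05,-0.95,-0.4],[0.05,-0.95,-0.4],[0.05,-0.95,-0.4],[0.05,-0.95,-0.4],[0.05,-0.95,-0.4],[0.05,-0.95,-0.4],[0.05,-0.95,-0.4],[0.05,-0.5,-0.2],[0,-0.1,0],[0,0,0]],"angular":[[0,0,0],[0,0,0],[0,0,0],[0,0,0],[0,0,0],[0,0,0],[0,0,0],[0,0,0],[0,0,0],[0,0,0]]}'
```

```text
time: 10.05
tool_pos: [491.1, 113.5, 172.7]
tcp_rot: [3.132, 0.017, -0.253]
contact_force: [-0.5, 0.2, -1.2]
grip_width: 10.4
time: 11.05
tool_pos: [491.3, -44.1, 103.0]
tcp_rot: [3.128, 0.034, -0.26]
contact_force: [0.0, -0.7, -0.7]
grip_width: 10.0
```

```bash
cat > fix.py <<'E'
from h import *
from scipy.spatial.transform import Rotation as Ro
import sys
def fix(yaw,target=None):
    o=bot.get_obs();R=Ro.from_euler('xyz',o['tcp_rot']);T=Ro.from_euler('xyz',[np.pi,0,yaw])
    rv=(T*R.inv()).as_rotvec()/np.deg2rad(6)
    print('pos',o['tool_pos'].round(1),'rpy',o['tcp_rot'].round(3),'F',o['contact_force'].round(1),'M',o['moment'].round(3),'grip',round(o['grip_width'],1),'t',round(o['time'],2))
    print('ang frac total',rv.round(2), '' if target is None else ('xyz frac total',((np.array(target)-o['tool_pos'])/20).round(2)))
if __name__=='__main__':
    a=[float(x) for x in sys.argv[1:]];fix(a[0],a[1:4] if len(a)>3 else None)
E
python3 -m jog '{"xyz":[[0.25,-0.9,0],[0.25,-0.9,0.1],[0.2,-0.8,0.1],[0.05,-0.1,0],[0,0,0]],"angular":[[0.04,-0.35,0],[0,0,0],[0,0,0],[0,0,0],[0,0,0]]}'
python3 - <<'E'
from h import *
snap('wrist','w8')
import fix;fix.fix(-0.245,(508,-109,100))
E
```

```text
time: 11.55
tool_pos: [506.9, -96.5, 108.2]
tcp_rot: [-3.14, -0.002, -0.256]
contact_force: [-0.1, -0.8, -0.8]
grip_width: 10.1
pos [506.9 -96.3 108.2] rpy [-3.14e+00 -2.00e-03 -2.55e-01] F [ 0.2 -0.9 -0.2] M [-0.072 -0.115  0.012] grip 9.8 t 11.6
ang frac total [-0.01  0.02  0.1 ] ('xyz frac total', array([ 0.06, -0.63, -0.41]))
```

View pics/w8.png

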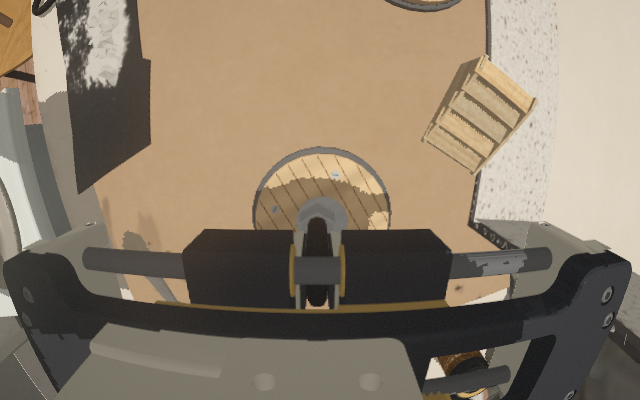

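```bash
python3 - <<'E'
import cv2
b=cv2.imread('pics/w8_raw.png');cv2.imwrite('pics/w8z.png',cv2.resize(b[140:240,245:400],None,fx=5,fy=5,interpolation=cv2.INTER_CUBIC))
E
```

```text
(no output)
```

View pics/w8z.png

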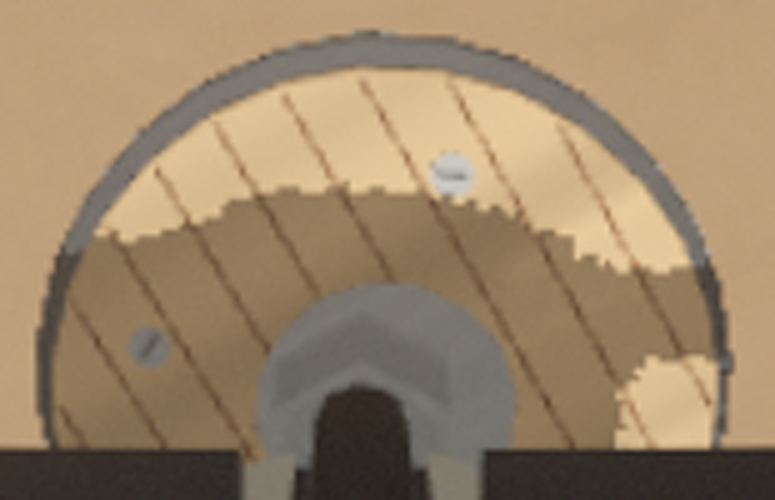

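```bash
cat > rel.py <<'E'
from h import *
import pickle
from scipy.optimize import least_squares
def rel(name,x0,y0,K,wpts,apex,l,r,zf,tcp,yaw):
    p=pickle.load(open(f'pics/{name}.pkl','rb'))
    U=lambda q,z:plane(p,(x0+(q[0]+.5)/K-.5,y0+(q[1]+.5)/K-.5),z,True)[:2]
    W=np.array([U(q,20) for q in wpts])
    s=least_squares(lambda c:np.hypot(*(W-c).T)-22,W.mean(0)-[0,10]);print('washer centre',s.x.round(1),'res',s.fun.round(1))
    R=23.2/np.sqrt(3);c=np.array([-np.sin(yaw),np.cos(yaw)])
    ex=np.array([np.cos(yaw),np.sin(yaw)])
    A,L,Q=U(apex,zf),U(l,zf),U(r,zf)
    ks=[A-R*c,L+11.6*ex-R/2*c,Q-11.6*ex-R/2*c];print('key axis',np.round(ks,1),'rel tcp',(np.mean(ks,0)-np.array(tcp)).round(1))
    print('width',np.linalg.norm(L-Q).round(1),'foot yaw',np.arctan2(*(Q-L)[::-1]).round(3))
    print('move key by',(s.x-np.mean(ks,0)).round(1))
if __name__=='__main__':
    rel('w8',245,140,5,[(390,284),(258,395),(515,395),(298,318),(482,318)],(360,310),(275,356),(448,356),53,(506.9,-96.3),-0.255)
E
python3 rel.py
```

```text
washer centre [ 508.9 -110.4] res [-0.1 -0.3 -0.6 -0.1  0.4]
key axis [[507.5 -97.2]
 [507.  -97.2]
 [508.4 -97.5]] rel tcp [ 0.8 -1. ]
width 24.7 foot yaw -0.255
move key by [  1.2 -13.1]
```

```bash
python3 -m jog '{"xyz":[[0.06,-0.5,0],[0,-0.17,-0.1],[0,0,-0.3],[0,0,0]],"angular":[[0,0,0.1],[0,0,0],[0,0,0],[0,0,0]]}'; python3 fix.py -0.245 508.1 -109.4 87
```

```text
time: 12.0
tool_pos: [507.7, -109.1, 99.3]
tcp_rot: [-3.139, -0.001, -0.242]
contact_force: [-1.1, -0.3, -0.7]
grip_width: 10.0
pos [ 507.7 -109.1   99.3] rpy [-3.139e+00 -1.000e-03 -2.420e-01] F [-1.1 -0.3 -0.7] M [-0.062 -0.056  0.031] grip 10.0 t 12.0
ang frac total [-0.02  0.01 -0.03] ('xyz frac total', array([ 0.02, -0.02, -0.62]))
```

```bash
python3 -m jog '{"xyz":[[0.02,-0.02,-0.3],[0,0,-0.3],[0,0,-0.1],[0,0,0]],"angular":[[0,0,0],[0,0,0],[0,0,0],[0,0,0]]}'; python3 -m jog '{"xyz":[[0,0,-0.15],[0,0,-0.15],[0,0,0]],"angular":[[0,0,0],[0,0,0],[0,0,0]]}'; python3 fix.py -0.245 508.1 -109.4 75
```

```text
time: 12.4
tool_pos: [507.6, -108.9, 83.4]
tcp_rot: [-3.139, 0.001, -0.241]
contact_force: [-1.1, -0.4, -0.3]
grip_width: 10.1
time: 12.7
tool_pos: [507.7, -108.8, 77.0]
tcp_rot: [-3.139, 0.0, -0.241]
contact_force: [-0.3, -0.2, -1.4]
grip_width: 10.0
pos [ 507.7 -108.8   77. ] rpy [-3.139  0.    -0.241] F [-0.3 -0.2 -1.4] M [-0.04  -0.03   0.032] grip 10.0 t 12.7
ang frac total [-0.02  0.   -0.03] ('xyz frac total', array([ 0.02, -0.03, -0.1 ]))
```

```bash
python3 -m jog '{"xyz":[[0,0,-0.1],[0,0,-0.1],[0,0,0]],"angular":[[0,0,0],[0,0,0],[0,0,0]]}'; python3 fix.py -0.245 508.1 -109.4 75
python3 - <<'E'
from h import *
snap('wrist','w9',(245,140,400,240),5);snap('scene','s2',(350,150,470,250),6)
E
```

```text
time: 13.0
tool_pos: [508.5, -109.1, 75.5]
tcp_rot: [-3.14, -0.002, -0.241]
contact_force: [0.3, -0.3, -1.8]
grip_width: 9.9
pos [ 508.5 -109.1   75.5] rpy [-3.14e+00 -2.00e-03 -2.41e-01] F [ 0.3 -0.3 -1.8] M [-0.031 -0.069 -0.002] grip 9.9 t 13.0
ang frac total [-0.01  0.03 -0.04] ('xyz frac total', array([-0.02, -0.02, -0.02]))
```

View pics/w9.png

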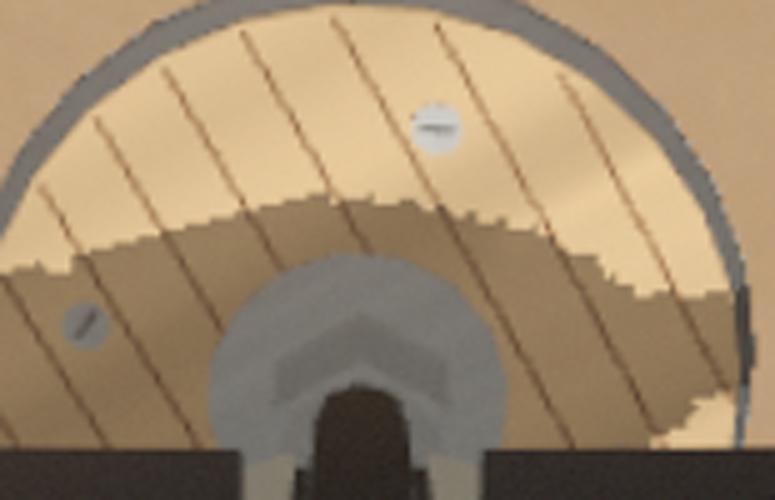

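View pics/s2.png

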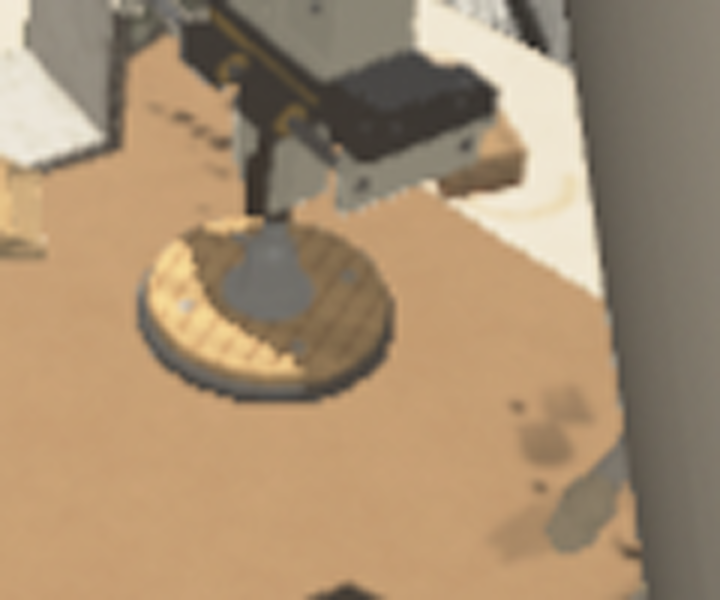

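```bash
python3 -m jog '{"xyz":[[0,0,-0.1],[0,0,-0.1]],"angular":[[0,0,0],[0,0,0]]}'; python3 -m jog '{"xyz":[[0,0,-0.1],[0,0,-0.1]],"angular":[[0,0,0],[0,0,0]]}';python3 fix.py -0.245 508.1 -109.4 75
```

```text
time: 13.3
tool_pos: [508.8, -109.2, 74.8]
tcp_rot: [-3.14, -0.004, -0.241]
contact_force: [-7.9, 2.5, 24.3]
grip_width: 9.9
time: 13.5
tool_pos: [508.7, -109.1, 74.8]
tcp_rot: [-3.14, -0.005, -0.241]
contact_force: [-6.7, 1.9, 20.3]
grip_width: 9.7
pos [ 508.7 -109.1   74.8] rpy [-3.14  -0.005 -0.241] F [-6.7  1.9 20.3] M [ 0.488  1.379 -0.01 ] grip 9.7 t 13.5
ang frac total [ 0.    0.05 -0.04] ('xyz frac total', array([-0.03, -0.01,  0.01]))
```

```bash
python3 -m jog '{"xyz":[[-0.02,0,-0.02],[0,0,-0.02]],"angular":[[0,0,-0.4],[0,0,-0.4]]}'; python3 fix.py -0.245;python3 -m jog '{"xyz":[[0,0,-0.02]],"angular":[[0,0,-0.4]]}'; python3 fix.py -0.245;python3 -m jog '{"xyz":[[0,0,-0.02]],"angular":[[0,0,-0.4]]}'; python3 fix.py -0.245;python3 -m jog '{"xyz":[[0,0,-0.02]],"angular":[[0,0,-0.4]]}'; python3 fix.py -0.245
```

```text
time: 13.7
tool_pos: [508.1, -109.0, 75.0]
tcp_rot: [-3.14, -0.006, -0.326]
contact_force: [-1.3, -0.3, 2.2]
grip_width: 9.7
pos [ 508.1 -109.    75. ] rpy [-3.14  -0.006 -0.326] F [-1.3 -0.3  2.2] M [0.066 0.196 0.022] grip 9.7 t 13.7
ang frac total [0.01 0.06 0.78] 
time: 13.8
tool_pos: [508.0, -109.0, 75.0]
tcp_rot: [-3.14, -0.006, -0.37]
contact_force: [-2.2, 0.9, 6.4]
grip_width: 10.0
pos [ 508. -109.   75.] rpy [-3.14  -0.006 -0.37 ] F [-2.2  0.9  6.4] M [0.218 0.408 0.048] grip 10.0 t 13.8
ang frac total [0.01 0.06 1.19] 
time: 13.9
tool_pos: [508.0, -108.8, 74.9]
tcp_rot: [-3.14, -0.006, -0.413]
contact_force: [-1.7, 2.1, 6.3]
grip_width: 9.6
pos [ 508.  -108.8   74.9] rpy [-3.14  -0.006 -0.413] F [-1.7  2.1  6.3] M [0.283 0.352 0.052] grip 9.6 t 13.9
ang frac total [0.01 0.06 1.61] 
time: 14.0
tool_pos: [508.1, -108.7, 75.0]
tcp_rot: [-3.14, -0.006, -0.457]
contact_force: [-1.9, 0.3, 5.5]
grip_width: 9.9
pos [ 508.1 -108.7   75. ] rpy [-3.14  -0.006 -0.457] F [-1.9  0.3  5.5] M [0.195 0.34  0.063] grip 9.9 t 14.0
ang frac total [0.01 0.06 2.02]
```

```bash
python3 -m jog '{"xyz":[[0.005,-0.01,-0.02],[0.005,-0.01,-0.02],[0.005,-0.01,-0.02],[0.005,-0.01,-0.02],[0.005,-0.01,-0.02],[0.005,-0.01,-0.02]],"angular":[[0,0,-0.5],[0,0,-0.5],[0,0,-0.5],[0,0,-0.5],[0,0,-0.5],[0,0,-0.5]]}'; python3 fix.py -1.19
python3 - <<'E'
from h import *
snap('wrist','w10',(245,140,400,240),5)
E
```

```text
time: 14.6
tool_pos: [508.4, -108.8, 75.0]
tcp_rot: [-3.139, -0.006, -0.782]
contact_force: [-2.2, 1.2, 6.5]
grip_width: 9.9
pos [ 508.4 -108.8   75. ] rpy [-3.139 -0.006 -0.782] F [-2.2  1.2  6.5] M [0.335 0.485 0.212] grip 9.9 t 14.6
ang frac total [ 0.03  0.05 -3.89]
```

View pics/w10.png

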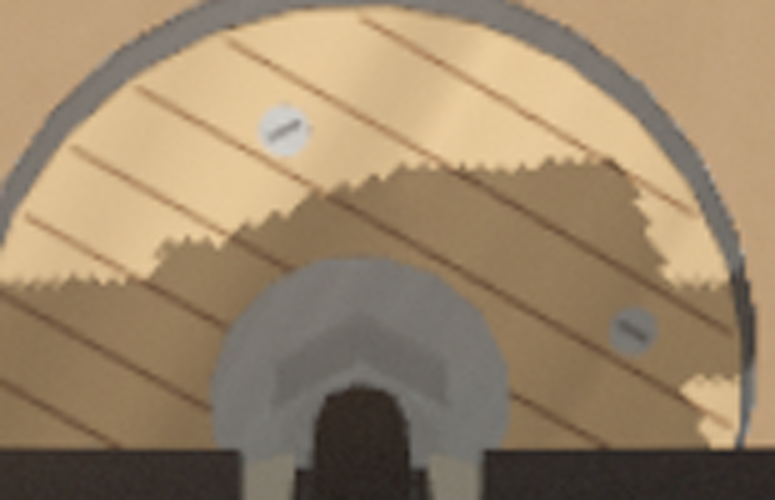

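```bash
python3 -m jog '{"xyz":[[0.005,-0.01,-0.02],[0.005,-0.01,-0.02],[0.005,-0.01,-0.02],[0.005,-0.01,-0.02],[0.005,-0.01,-0.02],[0.005,-0.01,-0.02],[0.005,-0.01,-0.02]],"angular":[[0,0,-0.5],[0,0,-0.5],[0,0,-0.5],[0,0,-0.5],[0,0,-0.5],[0,0,-0.5],[0,0,-0.5]]}'; python3 fix.py -1.19; python3 -m jog '{"xyz":[[0,0,0],[0,0,0],[0,0,0]],"angular":[[0,0,0],[0,0,0],[0,0,0]]}'; python3 fix.py -1.19
```

```text
time: 15.35
tool_pos: [508.6, -109.0, 74.9]
tcp_rot: [-3.139, -0.005, -1.164]
contact_force: [-1.7, 1.4, 5.5]
grip_width: 9.9
pos [ 508.6 -109.    74.9] rpy [-3.139 -0.005 -1.164] F [-1.7  1.4  5.5] M [0.304 0.468 0.159] grip 9.9 t 15.35
ang frac total [ 0.03  0.04 -0.25] 
time: 15.65
tool_pos: [508.5, -109.0, 75.0]
tcp_rot: [-3.139, -0.005, -1.163]
contact_force: [0.0, 0.4, 2.4]
grip_width: 9.8
pos [ 508.5 -109.    75. ] rpy [-3.139 -0.005 -1.163] F [0.  0.4 2.4] M [0.095 0.202 0.009] grip 9.8 t 15.65
ang frac total [ 0.03  0.04 -0.26]
```

The key is home (z 74.9 against the expected 75) and turned. To measure the nut turn directly, I'll back off by the play, lift the key, look at the nut, and then reseat.

```bash
python3 -m jog '{"xyz":[[0,0,0.05],[0,0,0.3],[0,0,0.6],[0,0,0.7],[-0.4,-0.2,0.1],[-0.7,-0.3,0],[-0.7,-0.3,0],[-0.2,-0.1,0],[0,0,0]],"angular":[[0,0,0.6],[0,0,0.5],[0,0,0],[0,0,0],[0,0,0],[0,0,0],[0,0,0],[0,0,0],[0,0,0]]}'; python3 fix.py -1.03 508.5 -109 90
python3 - <<'E'
from h import *
p,im=snap('wrist','w11')
u,v=proj(p,(508.5,-110.5,30),True);print(u,v)
from nut import nut
nut('w11',(508.5,-110.5,30),30)
b=cv2.imread('pics/w11_raw.png');u,v=int(u),int(v)
cv2.imwrite('pics/w11z.png',cv2.resize(b[v-40:v+40,u-50:u+50],None,fx=7,fy=7,interpolation=cv2.INTER_CUBIC));print(u-50,v-40)
E
```

```text
time: 16.55
tool_pos: [465.5, -128.0, 110.2]
tcp_rot: [-3.14, -0.004, -1.047]
contact_force: [-0.0, 0.1, -1.1]
grip_width: 9.8
pos [ 465.5 -128.   110.2] rpy [-3.14  -0.004 -1.047] F [-0.   0.1 -1.1] M [-0.009 -0.017 -0.033] grip 9.8 t 16.55
ang frac total [0.02 0.03 0.17] ('xyz frac total', array([ 2.15,  0.95, -1.01]))
323.1879958103332 152.71080439667114
w11 px [323.14 152.24] C [ 508.8 -110.3   30. ] minmax r 7.72 8.91 flat normal angle mod60 0.082 AF from area 15.64
273 112
```

View pics/w11z.png

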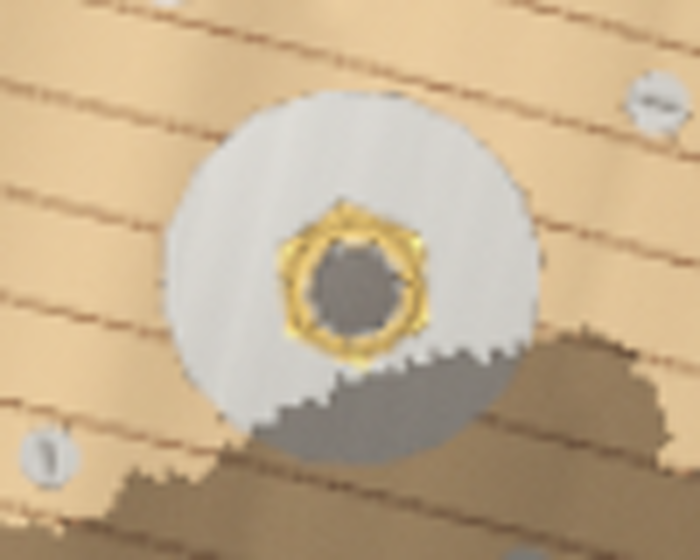

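The nut's flat now reads 0.082, i.e. -0.965 once the 60° ambiguity is removed, against -0.243 at the start. It has turned about 0.72 rad (41°). I'll reseat and add roughly 0.065 rad.

```bash
python3 -m jog '{"xyz":[[0.6,0.27,0],[0.7,0.31,0],[0.6,0.27,0],[0.2,0.07,0],[0,0,0]],"angular":[[0,0,0.4],[0,0,0.3],[0,0,0],[0,0,0],[0,0,0]]}'; python3 fix.py -0.97 508.4 -109 95
```

```text
time: 17.1
tool_pos: [513.8, -107.0, 109.8]
tcp_rot: [-3.138, -0.005, -0.963]
contact_force: [-0.5, 0.0, -0.9]
grip_width: 9.6
pos [ 513.8 -107.   109.8] rpy [-3.138 -0.005 -0.963] F [-0.5  0.  -0.9] M [-0.033 -0.026 -0.005] grip 9.6 t 17.1
ang frac total [ 0.02  0.06 -0.07] ('xyz frac total', array([-0.27, -0.1 , -0.74]))
```

```bash
python3 -m jog '{"xyz":[[-0.25,-0.1,-0.2],[0,0,-0.2],[0,0,0]],"angular":[[0.02,0.05,0],[0,0,0],[0,0,0]]}'; python3 fix.py -0.97 508.4 -109 95
```

```text
time: 17.4
tool_pos: [507.8, -108.9, 100.6]
tcp_rot: [3.141, 0.001, -0.962]
contact_force: [0.2, -1.1, -1.3]
grip_width: 9.9
pos [ 507.8 -108.9  100.6] rpy [ 3.141e+00  1.000e-03 -9.620e-01] F [ 0.2 -1.1 -1.3] M [-0.024 -0.004 -0.012] grip 9.9 t 17.4
ang frac total [-0.   -0.01 -0.08] ('xyz frac total', array([ 0.03, -0.  , -0.28]))
```

```bash
python3 -m jog '{"xyz":[[0.03,0,-0.3],[0,0,-0.3],[0,0,-0.1],[0,0,0]],"angular":[[0,0,0],[0,0,0],[0,0,0],[0,0,0]]}'; python3 -m jog '{"xyz":[[0,0,-0.2],[0,0,-0.2],[0,0,0]],"angular":[[0,0,0],[0,0,0],[0,0,0]]}'; python3 fix.py -0.97 508.4 -109 75
```

```text
time: 17.8
tool_pos: [507.6, -109.4, 85.1]
tcp_rot: [3.14, 0.002, -0.963]
contact_force: [0.7, -0.7, -0.8]
grip_width: 10.2
time: 18.1
tool_pos: [508.2, -109.4, 76.8]
tcp_rot: [3.141, 0.001, -0.963]
contact_force: [-0.2, -0.2, -1.3]
grip_width: 10.0
pos [ 508.2 -109.4   76.8] rpy [ 3.141e+00  1.000e-03 -9.630e-01] F [-0.2 -0.2 -1.3] M [ 0.011 -0.039  0.023] grip 10.0 t 18.1
ang frac total [-0.01 -0.01 -0.07] ('xyz frac total', array([ 0.01,  0.02, -0.09]))
```

```bash
python3 -m jog '{"xyz":[[0,0,-0.1],[0,0,-0.08]],"angular":[[0,0,0],[0,0,0]]}'; python3 -m jog '{"xyz":[[0,0,-0.02],[0,0,-0.02],[0,0,-0.02],[0,0,-0.02],[0,0,-0.02]],"angular":[[0,0,-0.5],[0,0,-0.5],[0,0,-0.5],[0,0,-0.5],[0,0,-0.5]]}'; python3 fix.py -1.23 508.4 -109 75
```

```text
time: 18.3
tool_pos: [508.6, -109.5, 74.8]
tcp_rot: [-3.141, -0.0, -0.963]
contact_force: [-5.8, 2.9, 24.6]
grip_width: 9.7
time: 18.8
tool_pos: [508.7, -109.1, 75.0]
tcp_rot: [-3.14, -0.001, -1.233]
contact_force: [-0.6, 1.0, 3.2]
grip_width: 10.1
pos [ 508.7 -109.1   75. ] rpy [-3.140e+00 -1.000e-03 -1.233e+00] F [-0.6  1.   3.2] M [0.083 0.289 0.124] grip 10.1 t 18.8
ang frac total [0.01 0.02 0.03] ('xyz frac total', array([-0.01,  0.  ,  0.  ]))
```

```bash
python3 -m jog '{"xyz":[[0,0,-0.02],[0,0,-0.03]],"angular":[[0,0,0],[0,0,0]]}'; python3 fix.py -1.23
python3 - <<'E'
from h import *
snap('wrist','w12',(245,140,400,240),5);snap('top','t2',(230,150,450,260),3.6);snap('scene','s3',(220,150,460,310),3.3)
E
```

```text
time: 19.0
tool_pos: [508.8, -109.1, 75.0]
tcp_rot: [-3.14, -0.002, -1.232]
contact_force: [-2.0, 1.1, 7.4]
grip_width: 9.8
pos [ 508.8 -109.1   75. ] rpy [-3.140e+00 -2.000e-03 -1.232e+00] F [-2.   1.1  7.4] M [0.252 0.511 0.007] grip 9.8 t 19.0
ang frac total [0.01 0.02 0.02]
```

View pics/w12.png

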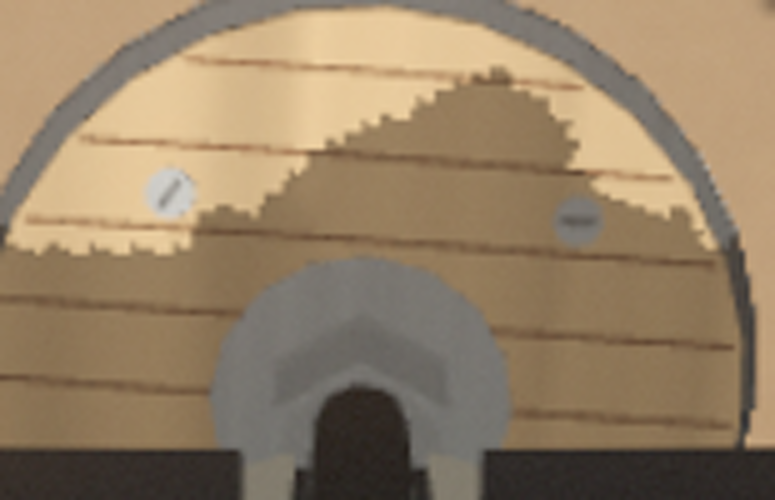

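View pics/s3.png

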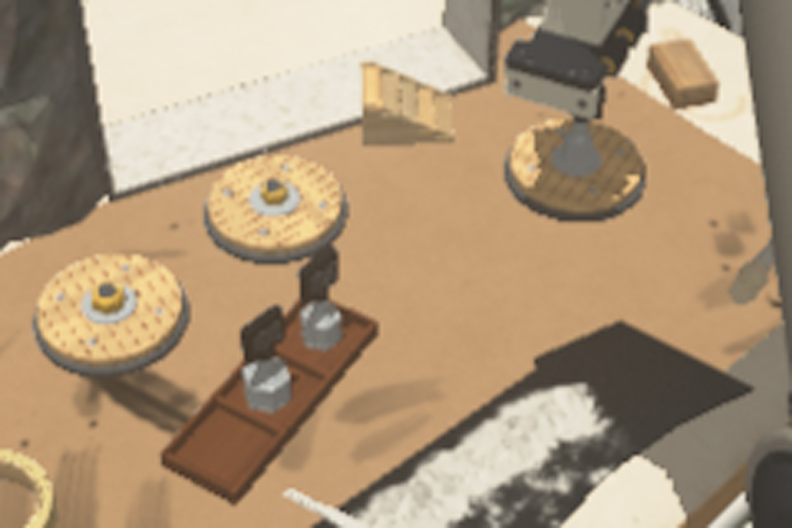

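View pics/t2.png

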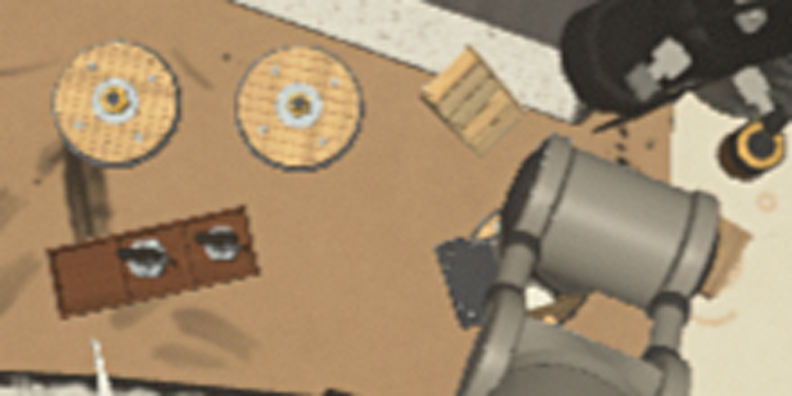

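The key is seated flat on the washer, and the other two keys stand upright in the tray. The bystanders are unmoved. I'm handing in.

```bash
python3 -c "
from plant import bot
print(bot.close_job())"
```

```text
the job is handed in; nothing more can be done
None
```

The small key fits the front nut. I seated it, turned the nut clockwise about an eighth of a turn, and handed the job in with the gripper still holding the key upright on it.

- **Key choice:** I picked the key by measuring. The front nut came out at about 15.5 mm across flats and the key's tube at 23.2 mm. It went home first time, so I did not try the other two keys.
- **Seating:** The key met the washer with the TCP at z of about 74.8 mm and 20–25 N of push. It slid past nut-top height with no resistance. At handover it read z = 75.0 mm, about 7 N downward and under 0.01 rad of tilt.
- **Turn:** After the first turn I lifted the key and looked at the nut, which had moved about 0.72 rad. I reseated the key and turned on to a tool yaw of -1.23 rad. That should put the nut at about 0.785 rad (45°), but I did not lift the key again to check; the tool's lag behind the nut was taken from the first turn.
- **Rest of the bench:** The last pictures show the medium and large keys upright in their cells. The back revolves and stair look unmoved; the arm partly hides the sanding block in the top view. The jar and tape were only partly in view.
- **Disagreements:** Wrist-camera positions differed by 1–3 mm between views. The triangulated wing-top heights came out at 83–85 mm, against the 91 mm the text gives.

The run took about 19 s of the 72 s allowed.

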